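# Bring a model goods van to the repaired railway bridge

## Task

On the model railway, close the gap in the brick viaduct first: lay the loose girder span, rails up, on the two ledges of the abutments so that its rails run on from the rails at both ends, and let it go. Then draw the closed goods van, the one with a roof, up out of its sloping trough in the wooden rack, turn it level with its wheels down and lengthways along the track, and finish holding it still in the gripper about 4 cm clear above the rails, over the middle of the span, not set down. Leave the other two wagons and all the other things on the table where they are.

Things in the scene. Friction and masses are not known exactly. Their poses are not given: they have to be found in the camera images.
- van: Closed goods van, plain grey two-axle model wagon with a roof, in one of the rack's troughs: 150 mm long (x), 34 wide (y), 45 high (z), 60 to 130 g, weight at mid-length. Origin between the wheels' undersides, mid-length; z out through the roof, +x up the slope at the start. Smooth parallel sides at z = 19 to 41 mm, x = -71 to 71; underframe below 26 wide. Both ends alike.
- rack: Fixed wooden rack, base 150 x 250 mm, origin at table under its centre. 3 troughs 80 mm apart in y rise at 50 deg towards its +x (away from robot); draw wagons out up the slope. The lower 60 mm of a wagon is between cheeks 25 high, 39 apart; a bar (20 to 32 mm from the end stop, 49 above the floor) blocks lifting. Upper 90 mm has free sides, roof faces up and to the robot; tongue under it 28 wide.
- span: Loose bridge span: dark steel plate girder, 154 mm long (x), 40 wide (y, upright parallel sides), deck 26 high with two rails 2.5 high on top, 100 to 200 g. Origin at the centre of its underside, x lengthways, z up. Starts flat on the table, rails up, pointing roughly away from the robot. Both ends alike.
- viaduct: Fixed brick viaduct, 284 mm long (x), 60 wide (y), across in front of the robot: two abutments with a gap. Origin at the table, mid-gap. Each has a ledge 55 mm above the table from x = 60 to 82 mm; behind it an upright face up to the track bed at 81, rail tops at 83.5. Faces 164 mm apart: the seated span is centred on the origin, 5 mm spare at each end, deck flush with the track bed.
- tank_wagon: Tank wagon (round tank 26 mm thick on the same 150 mm underframe), in another trough; same origin and axes as the van. To be left alone.
- open_wagon: Open wagon (low sides, no roof, 37 mm high, 150 mm long, 34 mm wide), in another trough; same origin and axes as the van. To be left alone.
- house: Loose model house, 60 x 85 mm, about 80 mm high; origin under its centre. To be left alone.
- tree_near: Loose model fir tree on a round foot, 85 mm high, 48 mm wide; origin under its foot. To be left alone.
- tree_far: Loose model fir tree, 105 mm high, 48 mm wide; origin under its foot. To be left alone.
- paint_jar: Small jar, 36 mm across, 40 mm high; origin under its centre. To be left alone.
- screwdriver: Screwdriver 140 mm long lying on the table. To be left alone.
- spare_track: Flat piece of track, 100 x 30 x 7.5 mm, lying on the table; origin under its centre. To be left alone.
- mug: White mug, 76 mm across, 90 mm high; origin under its centre. To be left alone.
There are look-alikes about, which are no part of the job. Leave any pink or red look-alike of the van alone.

How it is judged:
By the outcome, as a careful person would: the job done as asked, in the order asked, and still so for the second after the job is handed in, while the arm keeps its last pose, push and grip.
It also fails if it takes over 61 s, if anything falls off the work surface, if the arm or the gripper's body presses on something with over 40 N, if the wrist force passes 120 N, or if a joint passes its speed limit or range.

## Robot

A 6-joint arm with a two-finger parallel gripper is mounted at the origin on the work surface. World frame = base frame: x ahead of the robot, y to its left, z up, the work surface at z = 0. Lengths are in m, angles in rad, forces in N, time in s.
With the tool pointing down it reaches from about 0.375 to 0.75 m from the base axis. Payload 9 kg.
Tool frame: the origin (TCP) lies midway between the tips of the shut fingers; the grasp point (between the pads) lies 19 mm behind it; y points along the fingers, x is the direction in which the jaws open and shut, and the axes are right-handed (so a half turn about y gives the same grasp; the last joint's range is limited). The gripper opens to 85 mm and grips with 20 to 120 N. Pads are 22 mm wide; open, the fingers measure 114 mm over their backs; the gripper's body (76 mm by 85 mm) begins 54 mm behind the grasp point. The pads swing forward as they close: fully open they stand 13 mm farther back than shut.
Start: joints at [1.056, 0.104, 0.097, 1.564, 0, 1.353], TCP at [0.175, 0.574, 0.231] pointing down, gripper open.
Joint ranges: [-2.99, 2.99], [-0.84, 1.86], [-1.1, 1.16], [-1.84, 2.11], [-1.51, 1.56], [-3.14, 3.14]. Speed limits (rad/s): [2.22, 2.22, 2.57, 3.14, 3.14, 3.14].

## Interface

Orientations are given as a unit quaternion [x, y, z, w].
In Python, from station import status, cams, bot gives the robot as it stands. The module is installed in compiled form; this text tells all that it offers.
- The arm moves only by the shell command python3 -m crank 'ROWS'. ROWS is JSON, a list of rows, each a list of 3 entries, a list of its own where there are three numbers: the closure, from 0 (fully open) to 1 (shut), then the shift along the tool's x, y, z in mm, then the turn about the tool's y in degrees. A call has 1 to 8 rows; each row is the pose to reach, as a shift and turn from the pose commanded when the call began, along the tool's axes at that moment; what a row does not reach only later rows make up. A row lasts 1/8 s, in which the tool goes at most 62.5 mm and 10.7 degrees, less where a joint would pass 70% of its speed; a pose out of reach is approached as far as the arm can. A call with a gripper value outside its range is refused whole. The fingers move at their own pace and stop on an object; the grip force is fixed at half the most. Time passes only in rows, so rows that repeat a pose let the fingers close. It gives the time, the measured TCP pose, the force and the opening at its end, in the units of the state.
- status.get_obs(): the state, without advancing time (a new reading comes with each control period).
- cams.capture(name): name is "side" or "top" or "wrist"; returns (picture, depth): 420x560x3 uint8, red, green, blue; 420x560 float32, m along the optical axis (not along the pixel's ray), 0 where there is no reading.
- cams.camera_info(name): a dict with "intrinsics" (3x3 intrinsics, pixels), "k1" (the pictures are not rectified: a ray, as slopes to the right and down, at radius r is drawn at 1 + k1 r^2 times it, then the intrinsics apply), "cam_to_world" (4x4, takes a point from camera to world coordinates). Camera axes: x right, y down, z forward; pixel columns grow to the right and rows downward; lengths in m; the calibration is good to about 2 mm. A picture is of the moment at which its call begins: read the wrist's pose just before it. camera_info takes no time and is no camera call; for the wrist camera it gives the pose at the moment of the call.
- bot.finish_job(): hands the job in, once; it reports no verdict.
The state is a dict: "t": time; "joint_pos": joint angles; "qvel": joint speeds; "joint_torque": joint torques, N m; "ee_pos": TCP position; "ee_rot": TCP orientation; "wrist_force": force on the tool from outside, world axes, zero at the start; "wrist_torque": the same for the moment, N m; "gripper_width": finger opening in m.
Only numpy, scipy, OpenCV 4.12 (cv2) and the standard library are available. Lean on these libraries where they do the work, as an engineer would, in place of code of your own. Each camera call takes 0.05 s, during which the arm holds its last target. There are 200 camera calls.

## Working session

There is one attempt and no reset: what is moved stays moved. The work goes in short steps, Python scripts to look and compute and a shell command to move; the robot and the scene stay as the last step left them, time stands still between calls to the robot, and variables do not carry over. Pictures are saved under pics/ and viewed, about 8 in all and at most 12, crops included, and the job is handed in when it is done.

```bash
mkdir -p pics; ls; python3 - <<'E'
from station import status,cams,bot
import cv2,numpy as np
o=status.get_obs();print({k:np.round(v,3).tolist() for k,v in o.items()})
a,da=cams.capture("top");b,db=cams.capture("side")
for n,i,d in(("top",a,da),("side",b,db)):
    cv2.imwrite(f"pics/{n}0.png",i[:,:,::-1]);np.save(f"pics/{n}0.npy",d)
    c=cams.camera_info(n);print(n,c["k1"],np.round(c["intrinsics"],1).tolist(),np.round(c["cam_to_world"],3).tolist())
E
```

```text
pics
{'t': 0.0, 'joint_pos': [1.056, 0.105, 0.096, 1.564, -0.0, 1.353], 'qvel': [0.0, -0.0, 0.0, 0.001, -0.0, 0.001], 'joint_torque': [0.001, -55.693, 50.365, 0.017, -0.0, -0.0], 'ee_pos': [0.175, 0.573, 0.231], 'ee_rot': [0.569, 0.42, -0.421, -0.568], 'wrist_force': [0.084, -0.382, 0.009], 'wrist_torque': [-0.005, -0.022, 0.068], 'gripper_width': 0.085}
top -0.17087264308140218 [[529.0, 0.0, 266.9], [0.0, 529.0, 211.4], [0.0, 0.0, 1.0]] [[-0.015, -0.997, 0.082, 0.361], [-1.0, 0.016, 0.011, -0.141], [-0.012, -0.082, -0.997, 1.606], [0.0, 0.0, 0.0, 1.0]]
side 0.0072542612084491465 [[454.6, 0.0, 279.5], [0.0, 454.6, 211.9], [0.0, 0.0, 1.0]] [[0.924, -0.229, 0.306, 0.139], [-0.382, -0.578, 0.721, -1.013], [0.011, -0.783, -0.622, 0.851], [0.0, 0.0, 0.0, 1.0]]
```

View pics/top0.png

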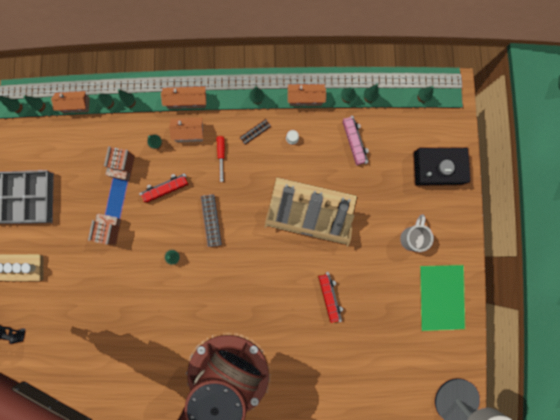

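View pics/side0.png

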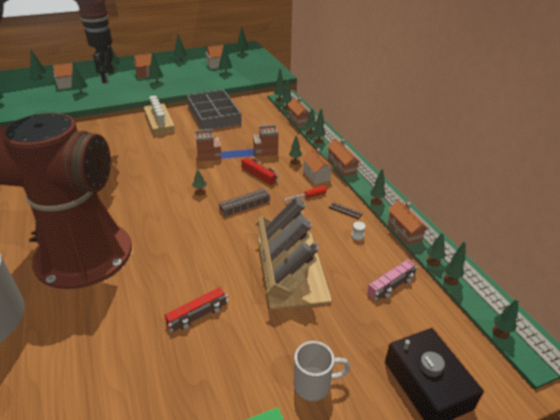

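Top view: the viaduct abutments are at (118,162) and (103,230), the span at (211,221), and the rack at (312,210). The rack's wagons are at (285,205), (312,212) and (341,217). Red and pink look-alikes lie on the table. I'll enlarge the rack in both views.

```bash
cat > h.py <<'E'
import numpy as np,cv2
from station import status,cams,bot
from scipy.spatial.transform import Rotation as R
def pts(name,depth,info=None):
    c=info or cams.camera_info(name);K=c["intrinsics"];k=c["k1"]
    h,w=depth.shape;u,v=np.meshgrid(np.arange(w),np.arange(h))
    xd=(u-K[0][2])/K[0][0];yd=(v-K[1][2])/K[1][1];x,y=xd.copy(),yd.copy()
    for _ in range(10):
        f=1+k*(x*x+y*y);x,y=xd/f,yd/f
    P=np.stack([x*depth,y*depth,depth],-1);M=np.array(c["cam_to_world"])
    W=P@M[:3,:3].T+M[:3,3];W[depth<=0]=np.nan
    return W
E
python3 - <<'E'
from h import *
a=cv2.imread("pics/top0.png");b=cv2.imread("pics/side0.png")
A=cv2.resize(a[170:250,260:365],None,fx=4,fy=4,interpolation=cv2.INTER_CUBIC)
B=cv2.resize(b[190:310,245:340],None,fx=3.7,fy=3.7,interpolation=cv2.INTER_CUBIC)
H=450;c=np.zeros((H,800,3),np.uint8);c[:A.shape[0],:420]=A;c[:B.shape[0],425:425+B.shape[1]]=B
cv2.imwrite("pics/rack.png",c)
W=pts("top",np.load("pics/top0.npy"))
print("table z",np.nanmedian(W[280:300,220:300,2]))
def grp(r,lo,hi):
    y0,y1,x0,x1=r;P=W[y0:y1,x0:x1].reshape(-1,3);P=P[(P[:,2]>lo)&(P[:,2]<hi)]
    q=P[:,:2].astype(np.float32);rc=cv2.minAreaRect(q);print(len(P),P.mean(0).round(4),"rect",np.round(rc[0],4),np.round(rc[1],4),round(rc[2],1),np.percentile(P[:,2],[5,50,95]).round(4));return P
print("span");grp((190,252,198,228),.012,.06)
print("ab far");grp((140,184,100,136),.07,.1)
print("ab near");grp((208,250,85,125),.07,.1)
print("ab far ledge");grp((140,188,100,136),.04,.065)
print("ab near ledge");grp((200,250,85,125),.04,.065)
print("rack");grp((170,250,260,365),.012,.3)
for i,(u,v) in enumerate([(285,205),(312,212),(341,217)]):
    print(W[v-14:v+22:4,u].round(3).tolist())
E
```

```text
table z 0.0001628843538015179
span
710 [0.4675 0.0453 0.0263] rect [0.4665 0.058 ] [0.1549 0.0663] 7.6 [0.0194 0.0263 0.0329]
ab far
445 [0.6521 0.3225 0.0836] rect [0.6529 0.3215] [0.0633 0.0629] 79.1 [0.0759 0.0833 0.0932]
ab near
430 [0.4337 0.3667 0.0836] rect [0.4338 0.3673] [0.0639 0.0578] 78.3 [0.0755 0.0834 0.0926]
ab far ledge
211 [0.6211 0.3205 0.0541] rect [0.6405 0.324 ] [0.0624 0.0812] 77.9 [0.0422 0.0555 0.0626]
ab near ledge
201 [0.4628 0.3527 0.0545] rect [0.4455 0.3643] [0.0631 0.0787] 78.6 [0.0438 0.0552 0.0615]
rack
3642 [ 0.4792 -0.2507  0.0813] rect [ 0.4945 -0.2707] [0.2794 0.1771] 75.9 [0.014  0.0809 0.1587]
[[0.535, -0.175, 0.166], [0.528, -0.176, 0.132], [0.517, -0.176, 0.126], [0.507, -0.176, 0.116], [0.497, -0.176, 0.1], [0.486, -0.176, 0.088], [0.475, -0.176, 0.078], [0.465, -0.177, 0.062], [0.454, -0.177, 0.052]]
[[0.513, -0.248, 0.174], [0.503, -0.249, 0.164], [0.493, -0.249, 0.157], [0.484, -0.25, 0.138], [0.473, -0.251, 0.126], [0.463, -0.251, 0.117], [0.453, -0.253, 0.099], [0.441, -0.253, 0.092], [0.431, -0.254, 0.076]]
[[0.502, -0.332, 0.142], [0.49, -0.33, 0.151], [0.478, -0.329, 0.153], [0.468, -0.331, 0.139], [0.458, -0.332, 0.129], [0.447, -0.333, 0.12], [0.436, -0.334, 0.108], [0.428, -0.343, 0.039], [0.416, -0.34, 0.056]]
```

View pics/rack.png

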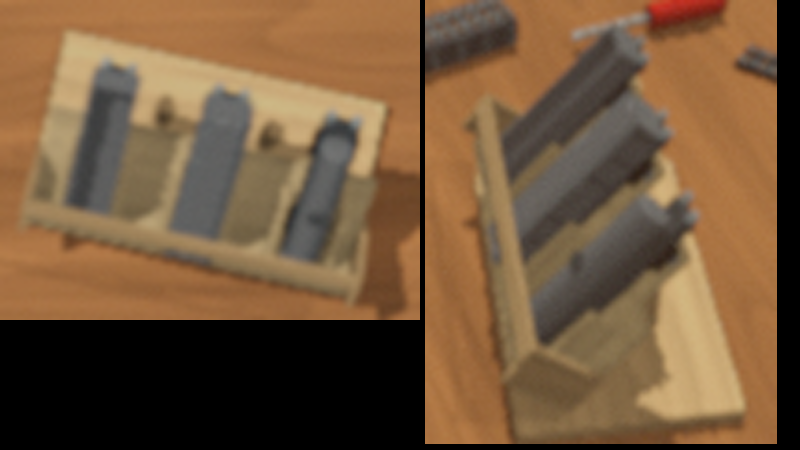

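The van candidates are the three rack wagons. The left one at (285,205) has a hollow top, so it is the open wagon. The right one at (341,217) has a round body with a dome, so it is the tank wagon. The middle one at (312,212) has a plain, closed, slightly cambered roof and fits the van. The enlarged crop confirms this. Next I'll approach the span.

```bash
cat >> h.py <<'E'
def goto(p,ang):
    """print shift mm (tool axes) and turn about tool y so that TCP at p and jaw axis x at world angle ang (deg, mod 180)"""
    o=status.get_obs();r=R.from_quat(o["ee_rot"]);M=r.as_matrix()
    s=M.T@(np.array(p)-o["ee_pos"])*1000
    cur=np.degrees(np.arctan2(M[1,0],M[0,0]));d=(ang-cur+90)%180-90
    # y tool points down: positive turn about it is negative world yaw
    print("t",round(o["t"],2),"tcp",np.round(o["ee_pos"],4),"jaw",round(cur,1),"| shift",s.round(1),"turn",round(d*np.sign(M[2,1]),1),"F",np.round(o["wrist_force"],1),"w",round(o["gripper_width"],4),"q6",round(o["joint_pos"][5],2))
E
python3 - <<'E'
from h import *
o=status.get_obs();print(R.from_quat(o["ee_rot"]).as_matrix().round(3));c=cams.camera_info("wrist");print(np.array(c["cam_to_world"]).round(3),c["intrinsics"][0])
W=pts("top",np.load("pics/top0.npy"));P=W[188:254,198:226].reshape(-1,3);P=P[(P[:,2]>.021)&(P[:,2]<.045)]
rc=cv2.minAreaRect(P[:,:2].astype(np.float32));print(len(P),rc)
goto([.46,.05,.20],100)
E
```

```text
[[ 0.292 -0.001 -0.956]
 [ 0.956 -0.001  0.292]
 [-0.001 -1.     0.   ]]
[[ 0.292  0.91   0.296  0.099]
 [ 0.957 -0.277 -0.092  0.597]
 [-0.002  0.31  -0.951  0.374]
 [ 0.     0.     0.     1.   ]] [351.1027125    0.         278.94596747]
646 ((0.4678330421447754, 0.04587116837501526), (0.15403492748737335, 0.04183796048164368), 7.6452555656433105)
t 0.1 tcp [0.1753 0.5735 0.2306] jaw 73.0 | shift [-417.3   31.  -425.4] turn -27.0 F [ 1.5  0.  -0.3] w 0.0853 q6 1.35
```

```bash
python3 - <<'E'
from h import *
goto([.468,.046,.15],97.6)
E
python3 -m crank '[[0,[-55,0,-55],-8],[0,[-110,0,-110],-16],[0,[-165,0,-165],-24.6],[0,[-210,0,-215],-24.6],[0,[-250,0,-260],-24.6],[0,[-290,0,-300],-24.6],[0,[-330,0,-340],-24.6],[0,[-370,10,-380],-24.6]]'
python3 - <<'E'
from h import *
goto([.468,.046,.15],97.6)
E
```

```text
t 0.1 tcp [0.1753 0.5735 0.2306] jaw 73.0 | shift [-418.7   81.  -434.2] turn -24.6 F [ 1.5  0.  -0.3] w 0.0853 q6 1.35
t: 1.1
ee_pos: [0.4169, 0.134, 0.2248]
ee_rot: [0.466, 0.532, -0.532, -0.466]
wrist_force: [0.4, 0.2, -0.2]
gripper_width: 0.085
t 1.1 tcp [0.4169 0.134  0.2248] jaw 97.6 | shift [-94.   74.9 -38.9] turn -0.0 F [ 0.4  0.2 -0.2] w 0.085 q6 -0.12
```

```bash
python3 -m crank '[[0.1,[-40,40,-17],0],[0.1,[-67,71,-29],0],[0.1,[-67,71,-29],0],[0.1,[-67,71,-29],0]]'
cat >> h.py <<'E'
def wrist(name):
    i=cams.camera_info("wrist");a,d=cams.capture("wrist");cv2.imwrite(f"pics/{name}.png",a[:,:,::-1]);np.save(f"pics/{name}.npy",d);return a,d,pts("wrist",d,i)
def rect(P,lo,hi,c,rad):
    P=P.reshape(-1,3);P=P[np.isfinite(P[:,2])&(P[:,2]>lo)&(P[:,2]<hi)&(np.hypot(P[:,0]-c[0],P[:,1]-c[1])<rad)]
    r=cv2.minAreaRect(P[:,:2].astype(np.float32));print(len(P),np.round(r[0],4),np.round(r[1],4),round(r[2],1),"z",np.percentile(P[:,2],[10,50,90]).round(4));return P
E
python3 - <<'E'
from h import *
goto([.468,.046,.15],97.6)
a,d,W=wrist("w1");P=rect(W,.018,.045,(.468,.046),.085)
goto([.468,.046,.005],97.6)
E
```

```text
t: 1.6
ee_pos: [0.4535, 0.0738, 0.1541]
ee_rot: [0.466, 0.532, -0.532, -0.466]
wrist_force: [-0.3, -0.5, 1.2]
gripper_width: 0.0769
t 1.6 tcp [0.4535 0.0738 0.1541] jaw 97.6 | shift [-29.4   4.1 -10.7] turn -0.0 F [-0.3 -0.5  1.2] w 0.0769 q6 -0.26
8903 [0.4687 0.0447] [0.1549 0.041 ] 7.9 z [0.026  0.027  0.0285]
t 1.65 tcp [0.4538 0.074  0.1546] jaw 97.6 | shift [-29.7 149.6 -10.2] turn 0.0 F [0.1 0.9 0.8] w 0.0768 q6 -0.26
```

View pics/w1.png

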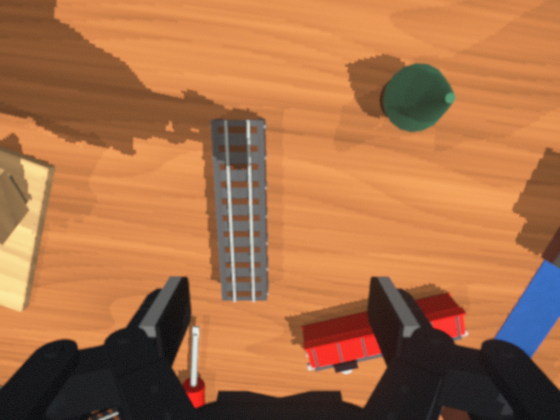

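The wrist view shows the span at (240,210), rails up, with the red look-alike beside it at (385,330). The wrist and top measurements agree to about 1 mm. I'll grasp the span now.

```bash
python3 -m crank '[[0.15,[-15,40,-5],0],[0.2,[-30,85,-10],0],[0.25,[-30,110,-10],0],[0.25,[-30,135,-10],0],[0.25,[-30,152,-10],0],[0.25,[-30,152,-10],0],[0.25,[-30,152,-10],0]]'
python3 - <<'E'
from h import *
goto([.4683,.0453,.001],97.8)
E
```

```text
t: 2.52
ee_pos: [0.4684, 0.0451, 0.0028]
ee_rot: [0.466, 0.532, -0.532, -0.465]
wrist_force: [-0.5, 1.1, 0.4]
gripper_width: 0.0641
t 2.52 tcp [0.4684 0.0451 0.0028] jaw 97.6 | shift [0.2 1.8 0.1] turn -0.2 F [-0.5  1.1  0.4] w 0.0641 q6 -0.32
```

```bash
python3 -m crank '[[1,[0,2,0],0],[1,[0,2,0],0],[1,[0,2,0],0],[1,[0,2,0],0],[1,[0,2,0],0],[1,[0,2,0],0]]'
python3 -m crank '[[1,[0,-15,0],0],[1,[0,-50,0],0],[1,[0,-100,0],0],[1,[0,-140,0],0],[1,[0,-140,0],0],[1,[0,-140,0],0]]'
python3 - <<'E'
from h import *
a,d,W=wrist("w2")
P=rect(W,.12,.22,(.468,.045),.1)
# viaduct centre from top estimate
c=np.array([.5434,.3444]);goto([*c,.141],78.2)
E
```

```text
t: 3.28
ee_pos: [0.4684, 0.0449, 0.0005]
ee_rot: [0.466, 0.532, -0.532, -0.465]
wrist_force: [-0.5, 0.5, 6.4]
gripper_width: 0.039
t: 4.03
ee_pos: [0.4673, 0.045, 0.1393]
ee_rot: [-0.466, -0.532, 0.532, 0.466]
wrist_force: [0.2, -0.6, -1.3]
gripper_width: 0.0387
61236 [0.4498 0.0461] [0.111  0.1126] 57.9 z [0.1651 0.168  0.2146]
t 4.08 tcp [0.4668 0.0451 0.1386] jaw 97.6 | shift [ 286.5   -2.4 -115.4] turn 19.4 F [-0.7  0.3 -1.2] w 0.0389 q6 -0.32
```

View pics/w2.png

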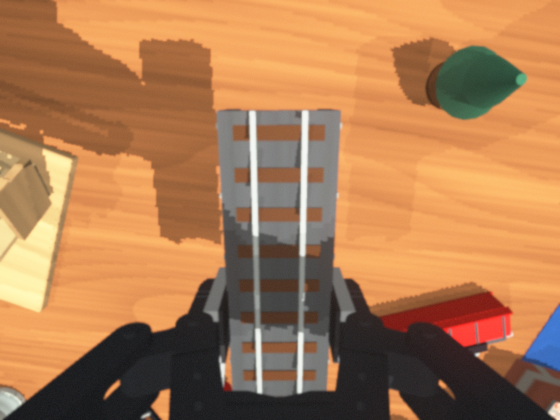

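The span is gripped level and square, with both rails visible on top. On the way I'll measure the viaduct with the wrist camera.

```bash
python3 -m crank '[[1,[40,-20,-20],8],[1,[90,-40,-45],16],[1,[140,-50,-70],19.4],[1,[190,-50,-85],19.4],[1,[190,-50,-85],19.4],[1,[190,-50,-85],19.4],[1,[190,-50,-85],19.4]]'
python3 - <<'E'
from h import *
a,d,W=wrist("w3")
for nm,c in(("far",(.6529,.3215)),("near",(.4338,.3673))):
    print(nm);P=rect(W,.072,.083,c,.06)
goto([.5434,.3444,.16],78.2)
E
```

```text
t: 4.95
ee_pos: [0.5265, 0.2435, 0.1891]
ee_rot: [-0.549, -0.445, 0.446, 0.549]
wrist_force: [-0.5, -0.0, -0.8]
gripper_width: 0.039
far
1382 [0.6373 0.3238] [0.0576 0.0277] 77.7 z [0.0753 0.0816 0.0825]
near
6053 [0.4354 0.3646] [0.0605 0.0582] 77.9 z [0.0805 0.0818 0.0826]
t 5.0 tcp [0.5266 0.2435 0.1894] jaw 78.1 | shift [102.2  29.3   4.3] turn -0.1 F [ 0.4  0.2 -1.1] w 0.0391 q6 0.42
```

View pics/w3.png

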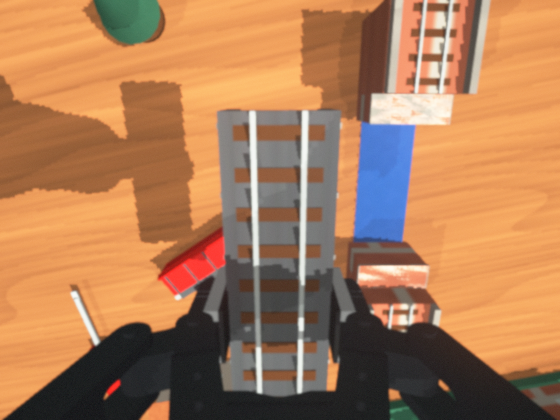

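```bash
python3 - <<'E'
from h import *
o=status.get_obs();M=R.from_quat(o["ee_rot"]).as_matrix();p=np.array(o["ee_pos"])
W=pts("wrist",np.load("pics/w3.npy"));T=(W-p)@M*1000  # tool coords mm: x lateral,z toward robot
z=W[...,2]
dz=p[2]+.026
m=(abs(z-dz)<.006);m[:,:200]=0;m[:,360:]=0;m[:, :][:100]=0;m[280:]=0
P=T[m];print("held span deck",len(P),"h",np.median(z[m])-p[2],"lat",np.percentile(P[:,0],[1,99]).round(1),"zmax(near end)",np.percentile(P[:,2],99.5).round(1))
for r in range(120,270,30):
    q=T[r,200:360][m[r,200:360]];print(r,q[:,0].min().round(1),q[:,0].max().round(1),q[:,2].mean().round(1))
a=np.radians(-12.0);e=np.array([np.cos(a),np.sin(a)]);n=np.array([-e[1],e[0]])
u=(W[...,:2]-[.5434,.3444])@e*1000;v=(W[...,:2]-[.5434,.3444])@n*1000
def st(nm,m):
    print(nm,m.sum(),"u",np.percentile(u[m],[1,50,99]).round(1),"v",np.percentile(v[m],[1,50,99]).round(1),"z",np.median(z[m]).round(4))
    for U in np.arange(np.nanmin(u[m])//8*8+8,np.nanmax(u[m])-4,10):
        k=m&(abs(u-U)<3); 
        if k.sum()>20: print("   u",U,"v mid",(np.percentile(v[k],[2,98]).mean()).round(1),np.ptp(np.percentile(v[k],[2,98])).round(1))
near=(abs(v)<45)&(u<-50)&(u>-160);far=(abs(v)<45)&(u>50)&(u<160)
st("near ledge",near&(abs(z-.055)<.004));st("far ledge",far&(abs(z-.055)<.004))
st("near bed",near&(abs(z-.082)<.004));st("far bed",far&(abs(z-.082)<.004));st("near high",near&(z>.087)&(z<.1))
img=cv2.imread("pics/w3.png");hs=img.min(2)>170
st("near rails",near&hs&(z>.075)&(z<.09));st("far rails",far&hs&(z>.075)&(z<.09))
W=pts("top",np.load("pics/top0.npy"),None)
E
```

```text
held span deck 19566 h 0.026552784156644388 lat [-19.5  19.6] zmax(near end) 76.6
120 -19.7 19.5 73.7
150 -19.7 19.8 64.0
180 -19.5 19.5 54.0
210 -19.9 19.7 43.4
240 -19.9 19.8 31.9
near ledge 2785 u [-134.5  -70.9  -58.5] v [-32.9  -5.6  28.4] z 0.056
   u -136.0 v mid -32.4 0.6
   u -126.0 v mid -32.5 0.7
   u -116.0 v mid -32.1 1.0
   u -106.0 v mid -31.8 1.1
   u -96.0 v mid -32.0 0.6
   u -86.0 v mid -32.0 0.8
   u -76.0 v mid -2.2 60.5
   u -66.0 v mid -2.4 60.0
far ledge 1879 u [60.9 71.6 83.9] v [-32.6  -1.6  29.2] z 0.0561
   u 64.0 v mid -2.0 60.0
   u 74.0 v mid -1.9 60.6
near bed 7114 u [-136.8 -110.5  -81.5] v [-32.3  -1.2  22.8] z 0.0823
   u -136.0 v mid -4.9 54.3
   u -126.0 v mid -4.8 54.7
   u -116.0 v mid -4.9 54.7
   u -106.0 v mid -4.7 54.6
   u -96.0 v mid -4.5 54.5
   u -86.0 v mid -4.7 54.2
far bed 1364 u [ 82.9  90.9 107.5] v [-27.4   0.3  25.4] z 0.0823
   u 88.0 v mid -0.4 46.1
   u 98.0 v mid 3.1 39.5
near high 1909 u [-135.1 -109.6  -80.9] v [-32.   22.   27.6] z 0.0908
   u -136.0 v mid -2.3 58.9
   u -126.0 v mid -2.5 58.8
   u -116.0 v mid -2.2 59.3
   u -106.0 v mid -2.3 59.3
   u -96.0 v mid -2.2 58.7
   u -86.0 v mid -1.9 59.1
near rails 1352 u [-136.9 -109.5  -81.4] v [-29.6   1.6  25.8] z 0.0832
   u -136.0 v mid -1.9 53.8
   u -126.0 v mid -1.7 51.8
   u -116.0 v mid -2.1 52.8
   u -106.0 v mid -4.8 47.8
   u -96.0 v mid -1.3 53.6
   u -86.0 v mid -4.1 47.2
far rails 249 u [ 83.2  95.3 103.4] v [-10.9   2.   10.3] z 0.0831
   u 88.0 v mid -0.6 20.9
   u 98.0 v mid -0.1 20.8
```

```bash
python3 - <<'E'
from h import *
goto([.5438,.3423,.10],78.1)
E
python3 -m crank '[[1,[50,15,1],0],[1,[90,30,2],0],[1,[100,60,2],0],[1,[100,88,2],0],[1,[100,88,2],0],[1,[100,88,2],0],[1,[100,88,2],0]]'
python3 - <<'E'
from h import *
goto([.5438,.3423,.0555],78.1)
a,d,W=wrist("w4");o=status.get_obs();M=R.from_quat(o["ee_rot"]).as_matrix();p=np.array(o["ee_pos"]);T=(W-p)@M*1000;z=W[...,2]
def st(nm,m):
    P=T[m];print(nm,m.sum(),"x",np.percentile(P[:,0],[1,99]).round(1),"z",np.percentile(P[:,2],[1,99]).round(1))
g=(abs(T[...,0])<45)&(T[...,2]>40)
st("span deck",g&(abs(z-p[2]-.0265)<.004)&(T[...,2]<100)&(abs(T[...,0])<25))
for a0,b0 in((60,68),(68,78)): st("ledge",g&(abs(z-.0555)<.003)&(T[...,2]>a0)&(T[...,2]<b0))
for a0,b0 in((84,100),(100,120),(120,140)): st("abut top",g&(abs(z-.09)<.004)&(T[...,2]>a0)&(T[...,2]<b0))
st("bed",g&(abs(z-.0825)<.003)&(abs(T[...,0])<20))
E
```

```text
t 5.0 tcp [0.5266 0.2435 0.1894] jaw 78.1 | shift [100.3  89.3   3.5] turn 0.0 F [ 0.4  0.2 -1.1] w 0.0391 q6 0.42
t: 5.88
ee_pos: [0.5463, 0.3428, 0.1036]
ee_rot: [0.549, 0.447, -0.445, -0.549]
wrist_force: [0.8, 0.2, -1.4]
gripper_width: 0.0389
t 5.88 tcp [0.5463 0.3428 0.1036] jaw 78.2 | shift [-1.  48.1  2.4] turn 0.1 F [ 0.8  0.2 -1.4] w 0.0389 q6 0.56
span deck 12889 x [-19.5  19.6] z [40.4 76.3]Traceback (most recent call last):
  File "<stdin>", line 8, in <module>
  File "<stdin>", line 5, in st
    return _quantile_unchecked(
        a, q, axis, out, overwrite_input, method, keepdims, weights)
    return _ureduce(a,
                    func=_quantile_ureduce_func,
    ...<5 lines>...
                    overwrite_input=overwrite_input,
                    method=method)
    r = func(a, **kwargs)
    result = _quantile(arr,
                       quantiles=q,
    ...<2 lines>...
                       out=out,
                       weights=wgt)
    slices_having_nans = np.isnan(arr[-1, ...])
                                  ~~~^^^^^^^^^
IndexError: index -1 is out of bounds for axis 0 with size 0
```

View pics/w4.png

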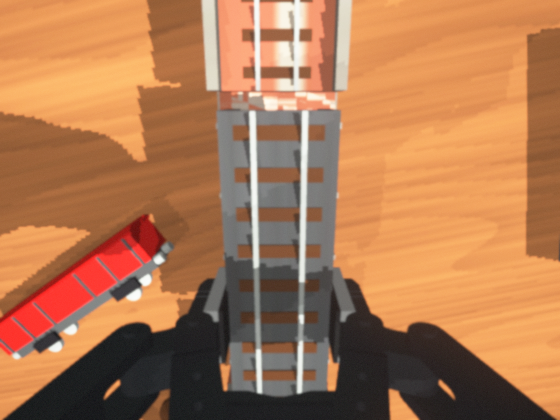

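The span's rails line up with the near abutment's rails, at columns 258 and 297. I'll work out the residual offset in numbers.

```bash
python3 - <<'E'
from h import *
o=status.get_obs();M=R.from_quat(o["ee_rot"]).as_matrix();p=np.array(o["ee_pos"])
W=pts("wrist",np.load("pics/w4.npy"));T=(W-p)@M*1000;z=W[...,2]
for r in (5,25,45,65,85,95,100,104):
    s=slice(190,370);t=T[r,s];zz=z[r,s];k=zz>.05;w=cv2.imread("pics/w4.png")[r,s].min(1)>185
    k2=w&(abs(t[:,0])<16)&(zz>.076)
    print(r,"edges",t[k,0].min().round(1),t[k,0].max().round(1),"mid",((t[k,0].min()+t[k,0].max())/2).round(1),"tz",t[k,2].mean().round(1),"z",np.median(zz[k]).round(4),"rails",t[k2,0].round(1).tolist() if r<90 else "")
E
```

```text
5 edges -30.3 28.5 mid -0.9 tz 117.5 z 0.082 rails [-10.2, -9.6, -9.3, -8.9, -8.5, -0.7, -0.2, 0.2, 0.6, 1.0, 1.4, 1.8, 2.3, 2.7, 3.1, 3.5, 3.9, 4.3, 4.8, 5.2, 5.6, 6.0, 6.4, 6.8, 7.1, 7.5, 8.0, 8.9, 9.3, 9.8, 10.2, 10.6]
25 edges -30.2 28.6 mid -0.8 tz 110.0 z 0.0819 rails [-9.9, -9.5, -9.0, -8.6, -8.1, -0.7, -0.2, 0.2, 0.6, 1.0, 1.4, 1.9, 2.3, 2.7, 3.1, 3.5, 4.0, 4.4, 4.8, 6.4, 6.8, 7.3, 7.6, 8.1, 8.6, 9.1, 9.5, 9.9, 10.3]
45 edges -30.4 28.6 mid -0.9 tz 102.3 z 0.0819 rails [-10.1, -9.5, -9.1, -8.7, -8.3, -0.7, -0.3, 0.2, 0.6, 1.5, 1.9, 2.3, 2.8, 3.2, 3.6, 4.1, 6.2, 6.5, 7.0, 7.4, 7.8, 8.4, 8.8, 9.2, 9.6, 10.0]
65 edges -29.8 28.2 mid -0.8 tz 94.3 z 0.082 rails [-10.3, -9.7, -9.3, -8.8, -8.4, 0.6, 1.1, 1.5, 1.9, 2.4, 2.8, 3.3, 3.7, 4.1, 4.5, 5.0, 5.4, 5.8, 6.3, 6.7, 7.0, 7.5, 7.9, 8.4, 8.9, 9.3]
85 edges -29.7 28.2 mid -0.8 tz 86.2 z 0.0818 rails [-9.9, -9.4, -9.0, -8.5, -0.2, 0.2, 0.6, 1.1, 1.5, 2.0, 2.4, 2.8, 3.3, 3.7, 4.2, 4.6, 5.1, 5.5, 6.4, 6.7, 7.2, 7.6, 8.1, 8.6, 9.1, 9.5, 9.9]
95 edges -31.5 29.6 mid -1.0 tz 82.4 z 0.0556 rails 
100 edges -31.3 29.8 mid -0.8 tz 79.9 z 0.0557 rails 
104 edges -31.5 29.8 mid -0.9 tz 78.0 z 0.0556 rails
```

```bash
python3 -m crank '[[1,[-1,12,2],0],[1,[-1,26,2.4],0],[1,[-1,38,2.4],0],[1,[-1,44,2.4],0],[1,[-1,48,2.4],0],[1,[-1,48.5,2.4],0],[1,[-1,48.5,2.4],0]]'
python3 - <<'E'
from h import *
goto([.5438,.3423,.0555],78.1)
E
```

```text
t: 6.8
ee_pos: [0.5421, 0.3422, 0.0555]
ee_rot: [0.549, 0.446, -0.446, -0.549]
wrist_force: [-12.9, -6.1, 19.4]
gripper_width: 0.0391
t 6.8 tcp [0.5421 0.3422 0.0555] jaw 78.2 | shift [ 0.5  0.  -1.7] turn 0.1 F [-12.9  -6.1  19.4] w 0.0391 q6 0.57
```

```bash
python3 -m crank '[[0.4,[0,-1,0],0],[0.3,[0,-1,0],0],[0.3,[0,-1,0],0],[0.3,[0,-1,0],0]]'
python3 -m crank '[[0.3,[0,-20,0],0],[0.3,[0,-60,0],0],[0.3,[0,-100,20],0],[0.3,[0,-120,40],0],[0.3,[0,-120,40],0],[0.3,[0,-120,40],0]]'
python3 - <<'E'
from h import *
goto([.54,.34,.17],78.1)
a,d,W=wrist("w5")
a=np.radians(-11.9);e=np.array([np.cos(a),np.sin(a)]);n=np.array([-e[1],e[0]])
D=W[...,:2]-[.5438,.3423];u=D@e*1000;v=D@n*1000;z=W[...,2]
for U in (-120,-100,-88,-75,-60,-40,-20,0,20,40,60,75,88):
    m=(abs(u-U)<3)&(abs(v)<18)&(z>.04);k=(abs(u-U)<3)&(z>.06)&(abs(v)<40)
    if m.sum()>9: print(U,m.sum(),"z",np.median(z[m]).round(4),"edges",np.percentile(v[k],[1,99]).round(1),"mid",np.percentile(v[k],[1,99]).mean().round(1))
m=(abs(v)<8)&(abs(u)<95);r=np.digitize(u[m],np.arange(-95,96,1));zz=z[m]
pr=[(int(i-95),round(float(np.median(zz[r==i])),3)) for i in range(1,190) if (r==i).sum()>3]
print([q for q in pr if abs(q[0])>70])
E
```

```text
t: 7.3
ee_pos: [0.5426, 0.3423, 0.0539]
ee_rot: [-0.549, -0.446, 0.446, 0.549]
wrist_force: [-0.4, -0.5, 0.4]
gripper_width: 0.0597
t: 8.05
ee_pos: [0.5038, 0.3504, 0.1738]
ee_rot: [0.549, 0.446, -0.446, -0.549]
wrist_force: [0.2, -0.6, -0.3]
gripper_width: 0.0596
t 8.05 tcp [0.5038 0.3504 0.1738] jaw 78.2 | shift [ -2.8   3.8 -37.5] turn 0.1 F [ 0.2 -0.6 -0.3] w 0.0596 q6 0.6
-120 559 z 0.0824 edges [-28.5  28.8] mid 0.1
-100 495 z 0.0821 edges [-28.4  28.7] mid 0.1
-88 484 z 0.0822 edges [-28.5  28.7] mid 0.1
-75 636 z 0.0818 edges [-20.6  18.8] mid -0.9
-60 1258 z 0.2573 edges [-31.9  31.9] mid -0.0
-40 397 z 0.082 edges [-31.4  31.4] mid -0.0
-20 388 z 0.082 edges [-20.3  18.8] mid -0.8
0 342 z 0.0822 edges [-21.1  19.4] mid -0.9
20 319 z 0.0819 edges [-20.8  20.1] mid -0.3
40 318 z 0.0823 edges [-19.4  19.6] mid 0.1
60 269 z 0.082 edges [-19.   19.3] mid 0.1
75 172 z 0.082 edges [-19.3  19.7] mid 0.2
88 269 z 0.0821 edges [-28.5  29. ] mid 0.2
[(-94, 0.082), (-93, 0.082), (-92, 0.082), (-91, 0.083), (-90, 0.082), (-89, 0.083), (-88, 0.082), (-87, 0.083), (-86, 0.082), (-85, 0.082), (-84, 0.082), (-83, 0.082), (-82, 0.082), (-78, 0.081), (-77, 0.081), (-76, 0.081), (-75, 0.057), (-74, 0.082), (-73, 0.083), (-72, 0.082), (-71, 0.082), (71, 0.082), (72, 0.082), (73, 0.082), (74, 0.082), (75, 0.082), (76, 0.082), (77, 0.081), (82, 0.081), (83, 0.079), (84, 0.081), (85, 0.082), (86, 0.082), (87, 0.082), (88, 0.082), (89, 0.082), (90, 0.082), (91, 0.082), (92, 0.082), (93, 0.082), (94, 0.082)]
```

View pics/w5.png

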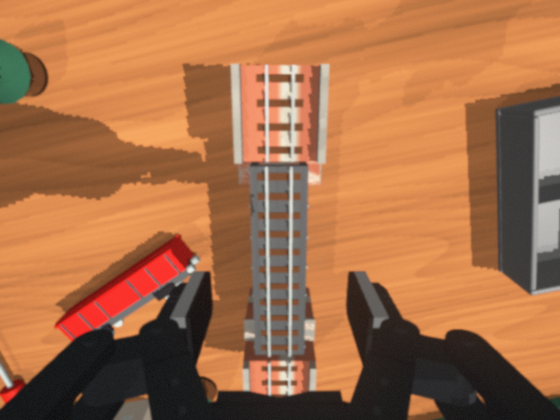

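The span is seated: deck flush at 0.082, laterally within 1 mm of the rail line, ends at ±77 mm, yaw within 0.5°, and released. Next I'll go to the rack to measure the van.

```bash
python3 -m crank '[[0.3,[-30,-40,-5],0],[0.3,[-80,-90,-15],0],[0.3,[-140,-110,-27],0],[0.3,[-200,-110,-40],0],[0.3,[-260,-110,-52],0],[0.3,[-320,-110,-64],0],[0.3,[-380,-110,-76],0],[0.3,[-440,-110,-88],0]]'
python3 -m crank '[[0.3,[-60,0,-12],0],[0.3,[-120,0,-24],0],[0.3,[-165,0,-30],0],[0.3,[-165,0,-30],0],[0.3,[-165,0,-30],0],[0.3,[-165,0,-30],0]]'
python3 - <<'E'
from h import *
goto([.5,-.25,.29],77)
a,d,W=wrist("w6")
i=cams.camera_info("wrist")
E
```

```text
t: 9.1
ee_pos: [0.4993, -0.0976, 0.2831]
ee_rot: [-0.548, -0.446, 0.446, 0.549]
wrist_force: [0.8, -0.0, -0.1]
gripper_width: 0.06
t: 9.85
ee_pos: [0.4954, -0.2619, 0.2839]
ee_rot: [-0.548, -0.446, 0.446, 0.549]
wrist_force: [0.6, 0.8, -0.1]
gripper_width: 0.0599
t 9.85 tcp [ 0.4954 -0.2619  0.2839] jaw 78.3 | shift [12.6 -6.1 -2. ] turn 1.3 F [ 0.6  0.8 -0.1] w 0.0599 q6 -0.51
```

View pics/w6.png

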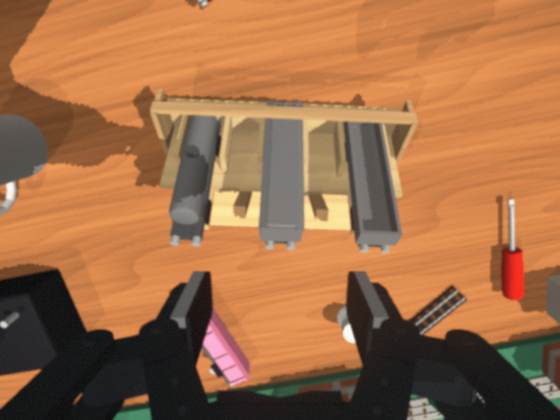

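The closed-roof van is at (282,175), with the tank wagon at (195,170) on its left and the open wagon at (372,185) on its right. I'll measure the roof.

```bash
python3 - <<'E'
from h import *
o=status.get_obs()
W=pts("wrist",np.load("pics/w6.npy"));img=cv2.imread("pics/w6.png");hsv=cv2.cvtColor(img,cv2.COLOR_BGR2HSV)
m=np.zeros(W.shape[:2],bool);m[122:245,254:312]=1
m&=(hsv[...,1]<60)&(W[...,2]>.04)
n,l,st,c=cv2.connectedComponentsWithStats(m.astype(np.uint8));k=1+np.argmax(st[1:,4]);m=l==k;print(st[k])
P=W[m]
# row-wise mids
L=[];
for r in range(125,240,5):
    q=W[r][m[r]]
    if len(q)>8: L.append(((q[0]+q[-1])/2))
L=np.array(L);ps=np.polyfit(L[:,0],L[:,1],1);psi=np.arctan(ps[0]);print("psi",np.degrees(psi))
a=np.radians(50);ca,sa=np.cos(a),np.sin(a);cp,sp=np.cos(psi),np.sin(psi)
B=np.array([[cp*ca,sp*ca,sa],[-sp,cp,0],[-cp*sa,-sp*sa,ca]])
Q=P@B.T*1000
print("pct x",np.percentile(Q[:,0],[.5,50,99,99.8]).round(1),"y",np.percentile(Q[:,1],[.5,50,99.5]).round(1),"z",np.percentile(Q[:,2],[5,50,95,99]).round(1))
for x in np.arange(Q[:,0].min(),Q[:,0].max(),12):
    s=Q[abs(Q[:,0]-x)<4]
    if len(s)>20: print(round(x,1),"y",np.percentile(s[:,1],[1,99]).round(1),s[:,1].mean().round(1),"z",np.percentile(s[:,2],[5,50,95]).round(1))
E
```

```text
[ 259  122   45  123 4921]
psi -13.714025413212967
pct x [375.7 448.6 490.3 491.2] y [-151.9 -134.5 -117. ] z [-333.1 -315.7 -314.4 -314.1]
372.5 y [-151.6 -116.8] -131.3 z [-317.8 -315.8 -314.8]
384.5 y [-151.7 -116.9] -134.3 z [-317.5 -315.6 -314.4]
396.5 y [-151.9 -117.1] -134.4 z [-317.5 -315.5 -314.4]
408.5 y [-151.6 -117.3] -134.5 z [-317.6 -315.5 -314.4]
420.5 y [-151.9 -117.4] -134.7 z [-317.4 -315.5 -314.4]
432.5 y [-151.5 -117.5] -134.6 z [-317.5 -315.5 -314.4]
444.5 y [-151.6 -116.8] -134.4 z [-317.8 -315.6 -314.4]
456.5 y [-151.1 -117. ] -134.2 z [-317.6 -315.5 -314.3]
468.5 y [-151.3 -118. ] -134.7 z [-317.5 -315.5 -314.2]
480.5 y [-151.3 -117.3] -134.4 z [-317.6 -315.5 -314.4]
```

```bash
python3 - <<'E'
from h import *
psi=np.radians(-13.7);a=np.radians(50);ca,sa,cp,sp=np.cos(a),np.sin(a),np.cos(psi),np.sin(psi)
B=np.array([[cp*ca,sp*ca,sa],[-sp,cp,0],[-cp*sa,-sp*sa,ca]])
G=B.T@np.array([417+28,-134.4,-359.4+30])/1000;print("G",G.round(4),"org",(B.T@np.array([.417,-.1344,-.3594])).round(4))
T=G-[0,0,.021];print("TCP",T);goto(T+[0,0,.05],76.3);goto(T,76.3)
E
```

```text
G [ 0.4912 -0.2581  0.1292] org [ 0.4961 -0.2593  0.0884]
TCP [ 0.49122722 -0.25808406  0.10815554]
t 9.9 tcp [ 0.4955 -0.2619  0.2841] jaw 78.3 | shift [  2.8 125.9   4.9] turn 2.0 F [-1.1 -0.4 -0.3] w 0.0598 q6 -0.51
t 9.9 tcp [ 0.4955 -0.2619  0.2841] jaw 78.3 | shift [  2.8 175.9   4.9] turn 2.0 F [-1.1 -0.4 -0.3] w 0.0598 q6 -0.51
```

```bash
python3 -m crank '[[0.3,[3,50,5],2],[0.3,[3,100,5],2],[0.3,[3,130,5],2],[0.3,[3,155,5],2],[0.3,[3,172,5],2],[0.3,[3,176,5],2],[0.3,[3,176,5],2],[0.3,[3,176,5],2]]'
python3 - <<'E'
from h import *
goto([.49123,-.25808,.10816],76.3)
E
```

```text
t: 10.9
ee_pos: [0.4916, -0.2592, 0.1093]
ee_rot: [0.557, 0.436, -0.436, -0.556]
wrist_force: [-0.2, 0.0, -0.6]
gripper_width: 0.0595
t 10.9 tcp [ 0.4916 -0.2592  0.1093] jaw 76.2 | shift [1.  1.1 0.6] turn -0.1 F [-0.2  0.  -0.6] w 0.0595 q6 -0.48
```

```bash
python3 -m crank '[[1,[1,1,0.5],0],[1,[1,1,0.5],0],[1,[1,1,0.5],0],[1,[1,1,0.5],0],[1,[1,1,0.5],0]]'
python3 -m crank '[[1,[1,-7,-6],0],[1,[1,-18,-15.5],0],[1,[1,-33,-28],0],[1,[1,-50,-42],0],[1,[1,-70,-58.5],0],[1,[1,-90,-75],0],[1,[1,-95,-79],0],[1,[1,-95,-79],0]]'
python3 - <<'E'
from h import *
goto([.49123,-.25808,.10816],76.3)
E
python3 -m crank '[[1,[0,-25,0],0],[1,[0,-60,0],0],[1,[0,-80,0],0],[1,[0,-80,0],0],[1,[0,-80,0],0]]'
python3 - <<'E'
from h import *
goto([.45,0.03,.15],76.3)
a,d=cams.capture("side");cv2.imwrite("pics/side1.png",cv2.resize(a[100:330,200:420,::-1],None,fx=2.6,fy=2.6))
E
```

```text
t: 11.52
ee_pos: [0.4909, -0.2578, 0.1076]
ee_rot: [0.557, 0.436, -0.436, -0.556]
wrist_force: [-0.4, 1.2, 5.2]
gripper_width: 0.0336
t: 12.52
ee_pos: [0.5677, -0.2755, 0.2016]
ee_rot: [-0.556, -0.436, 0.436, 0.557]
wrist_force: [-0.7, 0.0, -0.9]
gripper_width: 0.0332
t 12.53 tcp [ 0.5677 -0.2755  0.2016] jaw 76.2 | shift [-1.3 93.5 78.4] turn -0.1 F [-0.7  0.  -0.9] w 0.0332 q6 -0.42
t: 13.15
ee_pos: [0.5672, -0.2753, 0.2803]
ee_rot: [-0.556, -0.436, 0.436, 0.557]
wrist_force: [0.2, -0.1, -1.7]
gripper_width: 0.0332
t 13.15 tcp [ 0.5672 -0.2753  0.2803] jaw 76.2 | shift [268.4 130.9 186.4] turn -0.1 F [ 0.2 -0.1 -1.7] w 0.0332 q6 -0.42
```

View pics/side1.png

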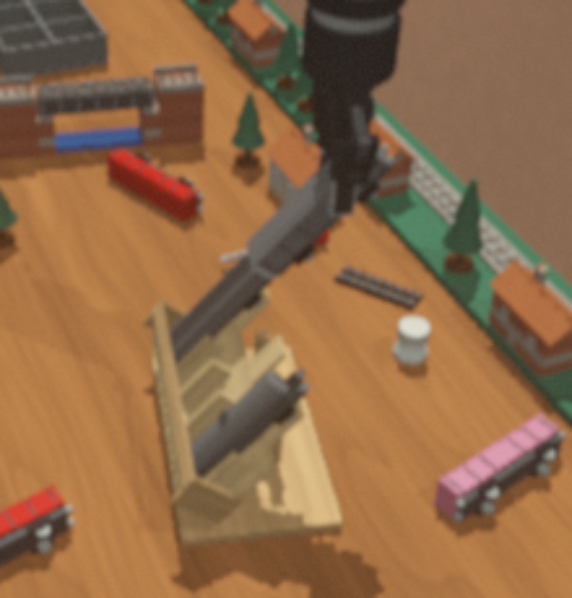

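The van is drawn clear of the rack, at (300,230) in the crop, still tilted 50° in the jaws. The commands only turn the tool about its pointing axis. So I'll pivot the van level in the pads by rolling it down on its lower end, on the bare table where the span lay.

```bash
python3 - <<'E'
from h import *
goto([.43,.02,.24],76.3);goto([.43,.02,.085],76.3)
E
python3 -m crank '[[1,[40,5,25],0],[1,[85,10,55],0],[1,[130,20,85],0],[1,[175,30,120],0],[1,[215,35,150],0],[1,[245,40,175],0],[1,[256,40,202],0],[1,[256,40,202],0]]'
python3 - <<'E'
from h import *
goto([.43,.02,.085],76.3)
E
```

```text
t 13.2 tcp [ 0.5671 -0.2752  0.2802] jaw 76.2 | shift [253.9  40.9 203.5] turn -0.1 F [ 0.   0.5 -1.5] w 0.0334 q6 -0.42
t 13.2 tcp [ 0.5671 -0.2752  0.2802] jaw 76.2 | shift [253.8 195.9 203.2] turn -0.1 F [ 0.   0.5 -1.5] w 0.0334 q6 -0.42
t: 14.2
ee_pos: [0.4313, 0.0224, 0.2412]
ee_rot: [-0.556, -0.437, 0.437, 0.556]
wrist_force: [0.4, 0.7, -0.9]
gripper_width: 0.0333
t 14.2 tcp [0.4313 0.0224 0.2412] jaw 76.3 | shift [ -2.7 156.2   0.6] turn -0.0 F [ 0.4  0.7 -0.9] w 0.0333 q6 -0.01
```

```bash
python3 -m crank '[[1,[0,50,0],0],[1,[0,100,0],0],[1,[0,135,0],0],[1,[0,155,0],0],[1,[0,163,0],0],[1,[0,163,0],0],[1,[0,163,0],0]]'
python3 -m crank '[[1,[0,6,-4],0],[1,[0,13,-12],0],[1,[0,20,-19],0],[1,[0,20,-19],0]]'
python3 - <<'E'
from h import *
goto([.43,.02,.009],76.3)
a,d=cams.capture("side");np.save("pics/s2.npy",d);cv2.imwrite("pics/side2.png",cv2.resize(a[110:260,170:320,::-1],None,fx=4,fy=4))
E
```

```text
t: 15.08
ee_pos: [0.4333, 0.0209, 0.08]
ee_rot: [0.557, 0.437, -0.436, -0.556]
wrist_force: [0.0, 0.1, -1.2]
gripper_width: 0.0331
t: 15.58
ee_pos: [0.4533, 0.016, 0.0601]
ee_rot: [0.557, 0.437, -0.435, -0.556]
wrist_force: [2.7, -0.7, 7.3]
gripper_width: 0.0336
t 15.57 tcp [0.4533 0.016  0.0601] jaw 76.2 | shift [-1.7 51.  23.8] turn -0.1 F [ 2.7 -0.7  7.3] w 0.0336 q6 -0.01
```

View pics/side2.png

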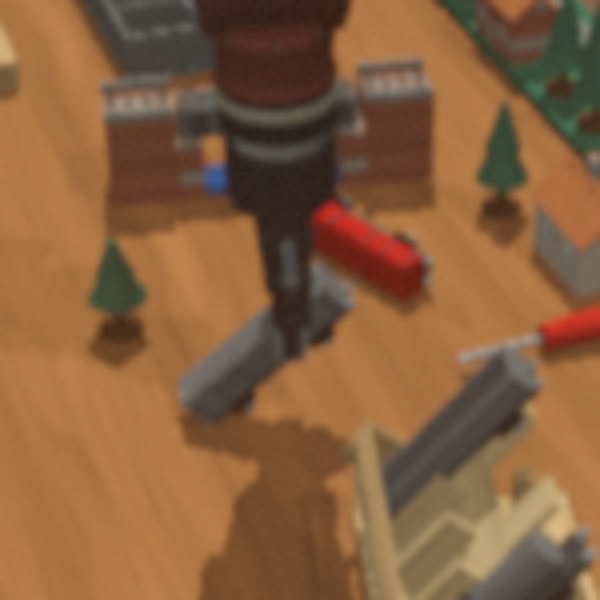

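The van's low end is on the table and it is pivoting in the pads at about 7 N. I'll keep rolling it down.

```bash
python3 -m crank '[[1,[0,7,-8],0],[1,[0,15,-16],0],[1,[0,23,-22],0],[1,[0,31,-27],0],[1,[0,38,-30],0],[1,[0,44,-32],0],[1,[0,48,-33],0],[1,[0,48,-33],0]]'
python3 -m crank '[[1,[0,3,0],0],[1,[0,5,0],0],[1,[0,7,0],0],[1,[0,7,0],0]]'
python3 - <<'E'
from h import *
goto([.43,.02,.009],76.3)
E
```

```text
t: 16.62
ee_pos: [0.4887, 0.0073, 0.0144]
ee_rot: [0.559, 0.439, -0.434, -0.554]
wrist_force: [9.9, -2.2, 13.4]
gripper_width: 0.0327
t: 17.12
ee_pos: [0.4893, 0.007, 0.008]
ee_rot: [0.56, 0.439, -0.434, -0.553]
wrist_force: [10.9, -3.9, 14.6]
gripper_width: 0.0333
t 17.12 tcp [0.4893 0.007  0.008 ] jaw 76.2 | shift [-1.5 -1.8 60.7] turn -0.1 F [10.9 -3.9 14.6] w 0.0333 q6 -0.01
```

```bash
python3 -m crank '[[0.55,[0,-1,0],0],[0.3,[0,-1,0],0],[0.3,[0,-1,0],0],[0.3,[0,-1,0],0]]'
python3 -m crank '[[0.3,[0,-15,0],0],[0.3,[0,-50,0],0],[0.3,[0,-100,20],0],[0.3,[0,-110,30],0],[0.3,[0,-110,30],0],[0.3,[0,-110,30],0]]'
python3 - <<'E'
from h import *
a,d,W=wrist("w7");img=cv2.imread("pics/w7.png")
P=rect(W,.036,.055,(.465,.013),.1)
e=P-P.mean(0);u,s,v=np.linalg.svd(e,full_matrices=False);print("roof normal",v[2].round(4))
c=cv2.minAreaRect(P[:,:2].astype(np.float32))[0];goto([*c,.0095],76.3)
E
```

```text
t: 17.62
ee_pos: [0.4827, 0.009, 0.0046]
ee_rot: [-0.556, -0.436, 0.436, 0.557]
wrist_force: [-0.3, -0.1, -0.1]
gripper_width: 0.0595
t: 18.38
ee_pos: [0.4537, 0.016, 0.1141]
ee_rot: [-0.556, -0.436, 0.436, 0.557]
wrist_force: [-0.1, 0.3, -0.2]
gripper_width: 0.0598
11315 [0.4649 0.0128] [0.0364 0.1473] 76.2 z [0.0436 0.0454 0.0464]
roof normal [-0.0012  0.0019  1.    ]
t 18.43 tcp [0.4535 0.016  0.1138] jaw 76.2 | shift [ -0.4 104.3 -11.9] turn -0.1 F [ 0.2  0.2 -0.4] w 0.0596 q6 -0.01
```

View pics/w7.png

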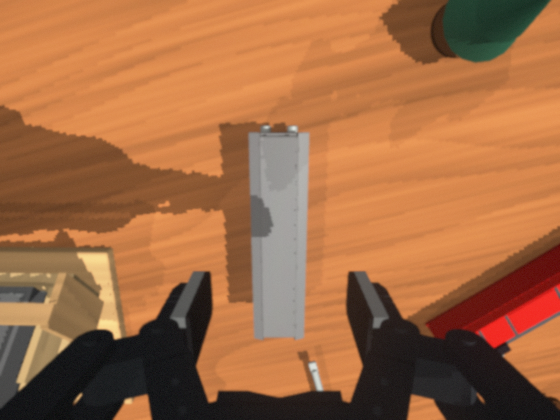

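The van stands level on its wheels at (280,235), roof normal vertical. I'll regrip it at mid-length.

```bash
python3 -m crank '[[0.3,[0,40,-8],0],[0.3,[0,75,-12],0],[0.3,[0,95,-12],0],[0.3,[0,103,-12],0],[0.3,[0,103,-12],0],[0.3,[0,103,-12],0]]'
python3 -m crank '[[1,[0,0,0],0],[1,[0,0,0],0],[1,[0,0,0],0],[1,[0,0,0],0],[1,[0,0,0],0]]'
python3 -m crank '[[1,[0,-15,0],0],[1,[0,-60,0],0],[1,[0,-110,0],0],[1,[0,-150,0],0],[1,[0,-170,0],0],[1,[0,-170,0],0],[1,[0,-170,0],0]]'
python3 - <<'E'
from h import *
goto([.5438,.3423,.18],78.1)
a,d,W=wrist("w8");o=status.get_obs();M=R.from_quat(o["ee_rot"]).as_matrix();p=np.array(o["ee_pos"]);T=(W-p)@M*1000
m=(abs(T[...,0])<18)&(T[...,1]<-20)&(T[...,1]>-45)&(T[...,2]>28)&(T[...,2]<95);P=T[m]
print("roof: far z",np.percentile(P[:,2],99.5).round(1),"y near/far",[np.median(P[(P[:,2]>a)&(P[:,2]<a+8)&(abs(P[:,0])<8),1]).round(1) for a in(30,40,50,60)],"x",np.percentile(P[:,0],[1,99]).round(1))
E
```

```text
t: 19.18
ee_pos: [0.4663, 0.0129, 0.0129]
ee_rot: [0.557, 0.437, -0.436, -0.556]
wrist_force: [0.2, 0.1, 0.0]
gripper_width: 0.0598
t: 19.8
ee_pos: [0.4663, 0.013, 0.013]
ee_rot: [0.557, 0.437, -0.436, -0.556]
wrist_force: [-0.6, -0.0, 6.4]
gripper_width: 0.0329
t: 20.68
ee_pos: [0.4649, 0.0133, 0.1803]
ee_rot: [-0.556, -0.436, 0.437, 0.557]
wrist_force: [0.5, -0.6, -1.7]
gripper_width: 0.0329
t 20.68 tcp [0.4649 0.0133 0.1803] jaw 76.2 | shift [338.3   0.4   1.9] turn -1.9 F [ 0.5 -0.6 -1.7] w 0.0329 q6 -0.01
roof: far z 74.3 y near/far [np.float64(-32.9), np.float64(-32.9), np.float64(-33.0), np.float64(-32.9)] x [-17.5  17.6]
```

```bash
python3 -m crank '[[1,[40,0,0],-1.9],[1,[90,0,1],-1.9],[1,[145,0,1],-1.9],[1,[200,0,2],-1.9],[1,[255,0,2],-1.9],[1,[305,0,2],-1.9],[1,[335,0,2],-1.9],[1,[338,0,2],-1.9]]'
python3 -m crank '[[1,[0,0,0],0],[1,[0,0,0],0]]'
python3 - <<'E'
from h import *
goto([.5438,.3423,.1355],78.1)
E
```

```text
t: 21.72
ee_pos: [0.5434, 0.3433, 0.1797]
ee_rot: [-0.548, -0.445, 0.447, 0.549]
wrist_force: [-0.8, 0.4, -1.2]
gripper_width: 0.0335
t: 21.98
ee_pos: [0.5442, 0.3408, 0.1818]
ee_rot: [-0.549, -0.445, 0.445, 0.549]
wrist_force: [-0.5, 0.3, -1.2]
gripper_width: 0.0333
t 21.98 tcp [0.5442 0.3408 0.1818] jaw 78.0 | shift [ 1.4 46.3  0.7] turn -0.1 F [-0.5  0.3 -1.2] w 0.0333 q6 0.57
```

```bash
python3 -m crank '[[1,[1,15,0.5],0],[1,[1,32,0.5],0],[1,[1,42,0.5],0],[1,[1,46,0.5],0],[1,[1,46,0.5],0],[1,[1,46,0.5],0],[1,[1,46,0.5],0]]'
python3 - <<'E'
from h import *
goto([.5438,.3423,.1355],78.1)
a,d,W=wrist("w9")
for nm,c in(("near abut",(.4338,.3660)),):rect(W,.072,.083,c,.05)
rect(W,.16,.175,(.48,.355),.06)
b,db=cams.capture("side");cv2.imwrite("pics/fin.png",cv2.resize(b[100:260,170:360,::-1],None,fx=4,fy=3.7))
# did others move? compare top-depth
t,dt=cams.capture("top");W1=pts("top",dt);W0=pts("top",np.load("pics/top0.npy"))
df=abs(W1[...,2]-W0[...,2])>.012
n,l,s,c=cv2.connectedComponentsWithStats(df.astype(np.uint8))
print([s[i].tolist() for i in range(1,n) if s[i][4]>25])
E
```

```text
t: 22.85
ee_pos: [0.5444, 0.3431, 0.1367]
ee_rot: [0.549, 0.446, -0.445, -0.549]
wrist_force: [1.1, -0.0, -1.6]
gripper_width: 0.0334
t 22.85 tcp [0.5444 0.3431 0.1367] jaw 78.1 | shift [-0.9  1.2  0.4] turn -0.0 F [ 1.1 -0.  -1.6] w 0.0334 q6 0.57
8481 [0.447  0.3626] [0.0493 0.0578] 77.9 z [0.081  0.0819 0.0827]
21084 [0.5051 0.3515] [0.0463 0.0694] 78.1 z [0.1671 0.169  0.17  ]
[[399, 35, 11, 13, 26], [252, 39, 10, 8, 26], [375, 43, 12, 16, 42], [409, 43, 12, 13, 36], [418, 43, 9, 12, 29], [487, 42, 10, 12, 31], [88, 46, 24, 14, 74], [272, 46, 12, 7, 28], [404, 46, 13, 22, 37], [114, 48, 8, 11, 26], [430, 51, 13, 11, 28], [143, 52, 16, 16, 60], [24, 55, 14, 13, 34], [106, 58, 11, 14, 40], [227, 58, 13, 11, 27], [265, 59, 9, 10, 27], [17, 65, 9, 12, 31], [37, 64, 11, 10, 26], [87, 65, 10, 10, 29], [0, 135, 198, 285, 25798], [302, 191, 21, 40, 499], [201, 194, 21, 53, 707], [0, 325, 26, 20, 367], [200, 350, 55, 34, 1070], [242, 367, 28, 53, 774]]
```

```bash
python3 -c "
from station import bot;print(bot.finish_job())"
```

```text
the job is handed in; nothing more can be done
None
```

The span is laid and released on the viaduct, and the van is held level in the gripper above the middle of it. I handed the job in at about 23 s of the 61 s allowed.

- **Span:** After release, the wrist depth showed the deck flush with the track bed at both ends. It was within 1 mm of the rail line sideways, with its ends at ±77 mm from mid-gap. As it seated, the wrist briefly read 13 N sideways and 19 N up. This went away when I opened the gripper.
- **Van:** I drew the middle wagon up out of its trough. The moves can only turn the tool about its pointing axis, so I rolled the van level in the pads on the bare table where the span had lain. I then let it go and regripped it at mid-length.
- **Final pose:** The gripper is within about 1 mm of mid-span and matches the track direction to about 0.1°. The wheels are about 4 cm above the rails, worked out from the measured roof height.
- **Other things:** The before-and-after top depth comparison showed changes only where the arm, the span and the van had been, plus small specks along the scenery edge, probably noise. I did not check what the arm was hiding in that view: the viaduct, the red look-alike and nearby items.

The last side picture could not be viewed because the 12-picture limit was reached. The final check therefore rests on depth data alone.

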